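# Hang the hammer back on the sloping rack

### The job

Someone has hung the adjustable spanner in the hammer's place on the sloping rack. Take it off and lay it flat in the wooden tool tray, then hang the hammer that lies on the bench in the place this frees, its handle down between the pair of pins and its head above them, and let go. Set both down rather than dropping them, and leave the other tools and the things on the bench where they are.

Things in the scene. Friction and masses are not known exactly. Their poses are not given: they have to be found in the camera images.
- rack: Fixed wooden hammer rack, 320 mm wide: upper and lower rail, each 24 mm wide, in a plane sloping up at 30 degrees away from the robot. Origin on the bench below the middle place; z up, x level towards the high side, y along the rails (yaw varies). Three places 100 mm apart, all taken at first: by spanner, ball hammer and mallet, in varying order. Nothing else rises above the rails' plane.
- place0 (a point): Left place (rack y = +100 mm): midway between its two pins, on the upper rail's top face, 130 mm above the bench. x points up the slope, y along the rail, z square out of the slope. The pins are 8 mm thick, stand 32 mm out of the rail along z, 36 mm clear gap between them. The lower rail's middle is at x = -120 mm; between the rails it is open.
- place1 (a point): Middle place (rack y = 0), same make and axes as place0. A tool hangs with its handle between the pins, lying on both rails, its head against the pins' upper side.
- place2 (a point): Right place (rack y = -100 mm), same make and axes as place0.
- hammer: Loose cross-peen hammer flat on the bench, 198 mm long, 0.38 kg: wooden handle, steel head 24 x 85 x 24 mm. x along the handle to the head, y along the head, z up. Origin on its underside below the handle's axis, 16 mm short of the head's middle; head x 4 to 28 mm, handle to x = -170 mm. Hung with the head touching the pins, its origin is on the place's point and its axes match the place's.
- hammer_grip (a point): Point on the hammer's handle axis, 48 mm behind its origin and 12 mm above its underside; the round handle is 21 mm thick here, 24 mm at both ends. Centre of mass about 45 mm nearer the head.
- spanner: Loose steel adjustable spanner, 200 mm long, 0.24 kg, flat: shank 22 mm wide, 12 mm thick, x -138 to -8 mm; round head 54 mm across, 14 mm thick, centred at x = 22 mm; jaws to x = 62 mm. x along the shank to the jaws, z square to the flat, origin on its underside. It starts in a place, shank between the pins, origin on the place's point, axes matching; lift it 35 mm along z to clear the pins.
- spanner_grip (a point): Point in the middle of the spanner's shank, 48 mm behind its origin, 6 mm above its underside.
- tray: Fixed shallow plywood tray, 266 (x) x 186 (y) x 32 mm high outside, walls and floor 8 mm thick, inside 250 x 170 mm. Origin at bench level under its centre, z up. A cold chisel lies along x in its -y part (tray y about -55 mm); the rest is empty.
- ball_hammer: Bystander: ball-peen hammer hung on the rack, length and frame as the hammer, head 76 mm wide. Leave it.
- mallet: Bystander: soft-face mallet hung on the rack, handle and frame as the hammer, round head 24 mm thick, 80 mm wide, white faces. Leave it.
- chisel: Bystander: cold chisel, 160 mm long, 20 mm wide, 19 mm thick, lying along the tray near its -y wall. Origin near its middle, on its underside. Leave it.
- discs: Bystander: stack of punched steel discs, 110 mm across, 24 mm high, on the bench beyond the rack. Origin under its centre. Leave it.
- tin: Bystander: upright tin, 84 mm across, 95 mm high, at the far side of the bench. Leave it.
- rivet_jar: Bystander: upright glass jar, 68 mm across, 85 mm high, at the far side of the bench. Leave it.
There are look-alikes about, which are no part of the job. Leave any orange or pink look-alike of the hammer alone.

How it is judged:
On the way, in this order (a step that is already met when the one before it is completed fails the run):
1. the spanner lies flat and at rest in the tool tray, let go (x of spanner_grip in the frame of tray between -0.125 and 0.125 m and y of spanner_grip in the frame of tray between -0.085 and 0.085 m and z of spanner_grip in the frame of tray between 0 and 0.034 m and angle between spanner's own z axis and vertical below 0.2 rad and linear speed of spanner below 0.02 m/s and contact force between the fingers and spanner below 0.05 N), for 0.2 s.
2. the hammer hangs in a place of the rack, let go and at rest (((x of hammer in the frame of place0 between -0.01 and 0.035 m and y of hammer in the frame of place0 between -0.014 and 0.014 m and z of hammer in the frame of place0 between -0.012 and 0.012 m and angle between the x axis of hammer and the x axis of place0, either way round below 0.2 rad and x of hammer_grip in the frame of place0 below 0 m) or (x of hammer in the frame of place1 between -0.01 and 0.035 m and y of hammer in the frame of place1 between -0.014 and 0.014 m and z of hammer in the frame of place1 between -0.012 and 0.012 m and angle between the x axis of hammer and the x axis of place1, either way round below 0.2 rad and x of hammer_grip in the frame of place1 below 0 m) or (x of hammer in the frame of place2 between -0.01 and 0.035 m and y of hammer in the frame of place2 between -0.014 and 0.014 m and z of hammer in the frame of place2 between -0.012 and 0.012 m and angle between the x axis of hammer and the x axis of place2, either way round below 0.2 rad and x of hammer_grip in the frame of place2 below 0 m)) and linear speed of hammer below 0.02 m/s and angular speed of hammer below 0.2 rad/s and contact force between the fingers and hammer below 0.05 N), for 0.2 s.
At the end, for the whole second after the job is handed in: Hammer let go, at rest on a place: origin within 14 mm along the rail, -10 to +35 mm along the slope, 12 mm square to it, handle down, within 0.2 rad of the slope line. Spanner let go, at rest, flat within 0.2 rad, its grip point inside the tray and under 34 mm above the bench (all of step 1 and all of step 2); the robot touches nothing.
It fails at once if a bystander hung on the rack or lying in the tray shifts more than 25 mm (distance of any of ball_hammer, mallet, chisel from where it was at the start of the episode above 0.025 m).
It fails at once if a bystander on the bench shifts more than 25 mm (distance of any of discs, tin, rivet_jar from where it was at the start of the episode above 0.025 m).
It fails at once if the hammer or the spanner is dropped or thrown (faster than 0.7 m/s while not held, a fall of some 25 mm) ((contact force between the fingers and hammer below 0.05 N and linear speed of hammer above 0.7 m/s) or (contact force between the fingers and spanner below 0.05 N and linear speed of spanner above 0.7 m/s)).
It also fails if it takes over 72 s, if anything falls off the work surface, if the arm or the gripper's body presses on something with over 40 N, if the wrist force passes 120 N, or if a joint passes its speed limit or range.

### The arm

A 6-joint arm with a two-finger parallel gripper is mounted at the origin on the work surface. World frame = base frame: x ahead of the robot, y to its left, z up, the work surface at z = 0. Lengths are in m, angles in rad, forces in N, time in s.
With the tool pointing down it reaches from about 0.35 to 0.95 m from the base axis. Payload 17.4 kg.
Tool frame: the origin (TCP) lies midway between the tips of the shut fingers; the grasp point (between the pads) lies 19 mm behind it (env.tcp_to_grasp is the distance from the TCP to the grasp point, in m); z points along the fingers, y is the line along which they close (so a half turn about z gives the same grasp; the last joint's range is limited). The gripper opens to 93 mm and grips with 3 to 60 N. Pads are 15 mm wide; open, the fingers measure 128 mm over their backs; the gripper's body (75 mm by 188 mm) begins 65 mm behind the grasp point.
Start: joints at [1.229, 0.116, 1.442, -0, 1.584, -0.038], TCP at [0.202, 0.644, 0.219] pointing down, gripper open.
Joint ranges: [-2.83, 2.83], [-0.83, 2.19], [0.07, 2.5], [-1.14, 4.28], [0.01, 3], [-2.97, 2.97]. Speed limits (rad/s): [1.89, 1.89, 2.22, 3.14, 3.14, 3.14].

### API

Orientations are given as a 3x3 rotation matrix whose columns are the frame's x, y, z axes.
In Python, from rig import monitor, camera, camera_info, job, spot_in, masks_of, pinpoint, env gives the robot as it stands.
- The arm moves only by the shell command python3 -m handwheel 'ROWS'. ROWS is text: rows parted by semicolons, each of 7 numbers parted by spaces: the shift along the world's x, y, z scaled (see below), then the turn, a rotation vector about the world's x, y, z scaled (see below), then the opening, from -1 (shut) to 1 (fully open). A call has exactly 5 rows; each row is the pose to reach, as a shift and turn from the pose commanded when the call began; what a row does not reach only later rows make up. The controller multiplies each number of a shift by 300 mm and each number of a turn by 1.5 rad. A row lasts 1/8 s, in which the tool goes at most 62.5 mm and 10.7 degrees, less where a joint would pass 70% of its speed; a pose out of reach is approached as far as the arm can. A call with a number of a shift or a turn outside -1 to 1 is refused whole. A call with a gripper value outside its range is refused whole. The fingers move at their own pace and stop on an object; the grip force is fixed at half the most. Time passes only in rows, so rows that repeat a pose let the fingers close, or fill a call up. It gives the time, the measured TCP pose, the force, the opening and the grip force at its end, in the units of the state.
- monitor.sense(): the state, without advancing time (a new reading comes with each control period).
- camera(name): name is "scene" or "top" or "wrist"; returns (picture, depth): 480x640x3 uint8, red, green, blue; 480x640 float32, m along the optical axis (not along the pixel's ray), 0 where there is no reading.
- camera_info(name): a dict with "vfov" (degrees; the focal length in pixels is half the picture's height over the tangent of half this angle, whatever the lens; pixels are square), "cx", "cy" (the principal point, pixels), "R" (3x3) and "t" (3): a world point X has camera coordinates R X + t. Camera axes: x right, y down, z forward; pixel columns grow to the right and rows downward; lengths in m; the calibration is good to about 2 mm. A picture is of the moment at which its call begins: read the wrist's pose just before it. camera_info takes no time and is no camera call; for the wrist camera it gives the pose at the moment of the call.
- job.job_done(): hands the job in; it is judged then, once.
Trained networks look in the newest picture that a camera, given by its name, has taken for a name from the list of things; names that differ only in an ending like _2 or _b are one class to them, and where a whole thing is asked for, a point or a joint stands for the part that bears it (a point fixed in the world has none). Each returns a list of dicts, best first, with "conf" (0 to 1); they miss things now and then, are a little off and sometimes report something else, mostly with a low value. They report only what shows in the picture. A call takes as long as a camera call. They do not tell look-alikes from the thing itself.
- spot_in(camera, label): "at" ([x, y, z] in m, in world coordinates, good to about 4 mm: the middle of the surface that is visible of it).
- masks_of(camera, label): "region" (480x640 bool, what is visible of it).
- pinpoint(camera, label): "at" ([x, y, z] in m, in world coordinates, good to about 4 mm: a listed point, or the origin of a listed thing).
The state is a dict: "time": time; "qpos": joint angles; "qvel": joint speeds; "effort": joint torques, N m; "tcp_pos": TCP position; "ee_rot": TCP orientation; "ft_force": force on the tool from outside, world axes, zero at the start; "ft_torque": the same for the moment, N m; "opening": finger opening in m; "grip_force": force on a finger pad.
Only numpy, scipy, OpenCV 4.12 (cv2) and the standard library are available. Lean on these libraries where they do the work, as an engineer would, in place of code of your own. Each camera call takes 0.05 s, during which the arm holds its last target. There are 200 camera calls.

## Working session

There is one attempt and no reset: what is moved stays moved. The work goes in short steps, Python scripts to look and compute and a shell command to move; the robot and the scene stay as the last step left them, time stands still between calls to the robot, and variables do not carry over. Pictures are saved under pics/ and viewed, at most 10 in all, crops included, and the job is handed in when it is done.

```bash
ls; mkdir -p pics
cat > h.py <<'E'
import numpy as np, cv2
from rig import monitor, camera, camera_info, job, spot_in, masks_of, pinpoint, env
def save(p,n): cv2.imwrite('pics/'+n, cv2.cvtColor(p,cv2.COLOR_RGB2BGR))
def cloud(d,ci):
    f=240/np.tan(np.radians(ci['vfov'])/2)
    v,u=np.mgrid[0:480,0:640]
    P=np.stack([(u-ci['cx'])/f*d,(v-ci['cy'])/f*d,d],-1)
    return (P-np.array(ci['t']))@np.array(ci['R'])
def pix(X,ci):
    f=240/np.tan(np.radians(ci['vfov'])/2)
    c=np.array(ci['R'])@np.array(X)+np.array(ci['t'])
    return np.round([ci['cx']+f*c[0]/c[2],ci['cy']+f*c[1]/c[2]],0)
E
python3 - <<'E'
from h import *
np.set_printoptions(precision=4,suppress=True)
for c in ('top','scene'):
    p,d=camera(c); save(p,c+'0.png'); np.savez(c+'0.npz',p=p,d=d)
    ci=camera_info(c); print(c,ci)
    for l in ('place0','place1','place2','hammer','hammer_grip','spanner','spanner_grip','tray','chisel','mallet','ball_hammer','discs','rack'):
        for r in pinpoint(c,l)[:3]: print(l,round(r['conf'],2),np.array(r['at']),pix(r['at'],ci))
print(monitor.sense())
E
```

```text
pics
top {'vfov': 51.946872185424134, 'cx': 328.74015489480144, 'cy': 242.71488220463633, 'R': array([[-0.028 , -0.9994,  0.0196],
       [-0.9903,  0.0251, -0.1368],
       [ 0.1362, -0.0232, -0.9904]]), 't': array([-0.0193,  0.5116,  1.204 ])}
place0 0.8 [0.5592 0.3957 0.1265] [145. 221.]
place0 0.79 [0.6057 0.1995 0.1277] [229. 200.]
place0 0.77 [0.5855 0.295  0.1308] [188. 209.]
place1 0.8 [0.5592 0.3957 0.1265] [145. 221.]
place1 0.79 [0.6057 0.1995 0.1277] [229. 200.]
place1 0.77 [0.5855 0.295  0.1308] [188. 209.]
place2 0.8 [0.5592 0.3957 0.1265] [145. 221.]
place2 0.79 [0.6057 0.1995 0.1277] [229. 200.]
place2 0.77 [0.5855 0.295  0.1308] [188. 209.]
hammer 0.83 [ 0.5989 -0.1151  0.0015] [359. 210.]
hammer 0.81 [ 0.2791  0.2084 -0.0042] [235. 338.]
hammer 0.74 [ 0.2004 -0.2411  0.0038] [415. 365.]
hammer_grip 0.98 [ 0.2083 -0.2894  0.01  ] [435. 362.]
hammer_grip 0.71 [0.2504 0.247  0.0064] [219. 351.]
hammer_grip 0.55 [ 0.5506 -0.1006  0.0116] [354. 228.]
spanner 0.95 [0.5856 0.2982 0.1262] [187. 209.]
spanner_grip 0.8 [0.5412 0.2866 0.1118] [193. 229.]
tray 0.71 [ 0.5229 -0.
[... 1724 characters left out ...]
1. 336.]
ball_hammer 0.7 [0.6083 0.201  0.1283] [414. 214.]
discs 0.73 [0.7639 0.2764 0.0021] [472. 269.]
rack 0.82 [ 0.5832  0.3003 -0.0006] [430. 238.]
{'time': 1.4, 'qpos': array([ 1.2292,  0.116 ,  1.4416, -0.    ,  1.584 , -0.0378]), 'qvel': array([ 0.0017, -0.0015, -0.001 , -0.0002,  0.0009,  0.0002]), 'effort': array([ -0.0012, -72.1007, -62.2756,   0.0779,   0.0183,  -0.    ]), 'tcp_pos': array([0.202 , 0.6441, 0.2187]), 'ee_rot': array([[-0.9542,  0.2992,  0.    ],
       [ 0.2992,  0.9542, -0.    ],
       [-0.    , -0.    , -1.    ]]), 'ft_force': array([ 0.2751, -0.167 , -1.1267]), 'ft_torque': array([ 0.0385, -0.0422, -0.0368]), 'grip_force': 0.0, 'opening': 0.09263844297376166}
```

View pics/top0.png

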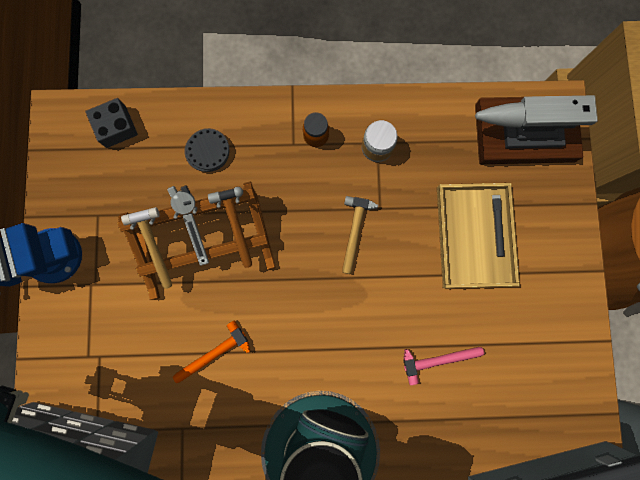

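Run:
```python
from h import *
p=np.load('top0.npz')['p']
c=[cv2.resize(p[y-60:y+60,x-60:x+60],(260,400//400*260),interpolation=3) for x,y in ((359,220),(230,345),(420,363))]
save(np.hstack(c),'crop.png')
```

```text
(no output)
```

View pics/crop.png

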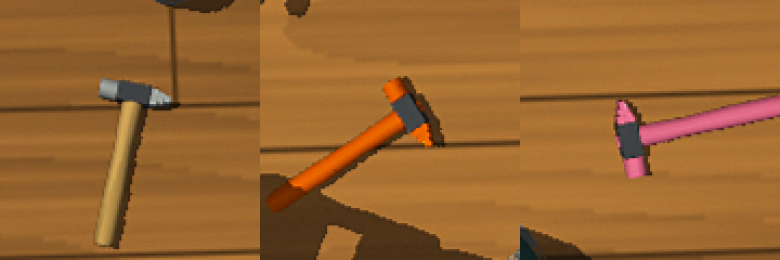

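(359,210) has the wooden handle and steel head, so it is the hammer. (235,338) is the orange look-alike and (415,365) the pink one, so both stay. The spanner is in the middle place (187,209). The tray is at (478,236) with the chisel on its right side.

```bash
cat >> h.py <<'E'
np.set_printoptions(precision=4,suppress=True)
from scipy.spatial.transform import Rotation as Ro
def go(G,R,note=''):
    """G grasp-point target, R tool rot: prints scaled shift & turn from the measured pose"""
    s=monitor.sense(); R0=np.array(s['ee_rot']); T=np.array(G)+R[:,2]*0.019
    if np.dot(R0[:,1],R[:,1])<0: R=R@np.diag([-1,-1,1])
    print(note,'t',round(s['time'],2),'shift/0.3',(T-s['tcp_pos'])/0.3,'turn/1.5',Ro.from_matrix(R@R0.T).as_rotvec()/1.5)
def down(yaw): # finger line y at right angles to direction yaw
    c,s_=np.cos(yaw),np.sin(yaw); y=np.array([-s_,c,0]); z=np.array([0,0,-1.]); return np.stack([np.cross(y,z),y,z],1)
E
python3 - <<'E'
from h import *
def near(rs,xy): return min(rs,key=lambda r:np.hypot(*(np.array(r['at'])[:2]-xy)))
for c in ('top','scene'):
    p,d=camera(c); ci=camera_info(c); P=cloud(d,ci)
    for l,x in (('hammer',(0.58,-.11)),('spanner',(.57,.295)),('chisel',(.54,-.47)),('tray',(.525,-.417)),('mallet',(.55,.39)),('ball_hammer',(.59,.19))):
        best=None
        for r in masks_of(c,l):
            q=P[r['region']&(d>0)]; m=np.median(q,0)
            e=np.hypot(*(m[:2]-x))
            if best is None or e<best[0]: best=(e,q,r['conf'])
        if best is None: print(c,l,'none');continue
        e,q,cf=best; 
        hi=q[np.abs(q-np.median(q,0)).max(1)<0.2]
        if l!='spanner' and l not in('mallet','ball_hammer'): 
            hi=hi[hi[:,2]>0.006]
        r=cv2.minAreaRect(hi[:,:2].astype(np.float32)*1000)
        print(c,l,round(cf,2),len(hi),'med',np.median(hi,0),'rect',r)
        if l in('hammer','mallet','ball_hammer','spanner'):
            # axis fit: handle = points by projected distance from head
            m=hi.mean(0); u=np.linalg.svd(hi-m,full_matrices=False)[2][0]; u*=np.sign(u[0])
            for _ in range(6):
                s=(hi-m)@u; top=np.percentile(s,99.5); h=hi[(s<top-0.075)&(s>top-.19)]
                k=np.linalg.norm(np.cross(h-h.mean(0),u),axis=1)<.02
                h=h[k]; m=h.mean(0); u=np.linalg.svd(h-m,full_matrices=False)[2][0]; u*=np.sign(u[0])
            print('   axis pt',m,'dir',u,'yaw',np.arctan2(u[1],u[0]),'pitch',np.arcsin(u[2]),'s',np.percentile((hi-m)@u,[.5,99.5]))
E
```

```text
top hammer 0.61 898 med [ 0.5599 -0.0985  0.0214] rect ((538.4166870117188, -84.11405944824219), (85.13666534423828, 198.91708374023438), 66.06185913085938)
   axis pt [ 0.4965 -0.0889  0.0205] dir [ 0.9717 -0.236  -0.0061] yaw -0.23825814880926574 pitch -0.0060863344352333915 s [-0.0622  0.1341]
top spanner 0.94 1064 med [0.5788 0.2921 0.1407] rect ((573.4314575195312, 300.04400634765625), (222.02194213867188, 75.83055114746094), 30.47112464904785)
   axis pt [0.5205 0.2838 0.1061] dir [0.8366 0.2092 0.5063] yaw 0.24507915997994162 pitch 0.5308510183902909 s [-0.0661  0.1311]
top chisel 0.63 478 med [ 0.5488 -0.4683  0.023 ] rect ((548.4171142578125, -473.82952880859375), (27.54714012145996, 159.52455139160156), 89.92977142333984)
top tray 0.93 5622 med [ 0.5243 -0.4126  0.0094] rect ((524.8543701171875, -419.25714111328125), (198.34213256835938, 267.09368896484375), 89.8888168334961)
top mallet 0.97 1123 med [0.5265 0.3809 0.1305] rect ((523.62841796875, 383.00244140625), (230.23573303222656, 90.0296630859375), 24.64728355407715)
   axis pt [0.4629 0.3717 0.0953] dir [0.847  0.2027
[... 1142 characters left out ...]
-0.4064  0.0102] rect ((522.7146606445312, -417.9822998046875), (272.5627136230469, 186.8777618408203), 0.06936237961053848)
scene mallet 0.73 392 med [0.5204 0.3675 0.1222] rect ((475.2450866699219, 391.3919372558594), (97.4360122680664, 228.85475158691406), 86.57259368896484)
   axis pt [0.4609 0.3617 0.0887] dir [0.8357 0.1971 0.5126] yaw 0.23161638758086653 pitch 0.5382167564597484 s [-0.0507  0.1401]
scene ball_hammer 0.93 501 med [0.5718 0.1778 0.127 ] rect ((498.07940673828125, 217.09266662597656), (142.13491821289062, 282.9115905761719), 70.48176574707031)
   axis pt [0.515  0.1696 0.0943] dir [0.8402 0.2202 0.4956] yaw 0.25629374645824493 pitch 0.5185002010893022 s [-0.064   0.1302]
```

```bash
cat >> h.py <<'E'
YR=0.233; PL=np.array([0.5838,0.2975,0.130])
c_,s_=np.cos(YR),np.sin(YR); ex=np.array([c_,s_,0]); k3=np.sqrt(.75)
px=k3*ex+[0,0,.5]; pz=-.5*ex+[0,0,k3]; py=np.array([-s_,c_,0])
RR=np.stack([np.cross(py,-pz),py,-pz],1)   # tool square to the slope
def rk(x,z,y=0): # grasp point such that TCP is at place coords x,y,z
    return PL+px*x+py*y+pz*(z+.019)
E
python3 - <<'E'
from h import *
go(rk(-.036,.11),RR,'pre')
print('approach /0.3', -pz*(.110-.001)/.3)
E
```

```text
pre t 2.1 shift/0.3 [ 0.9934 -1.2216 -0.0379] turn/1.5 [-0.0125 -0.353   0.3496]
approach /0.3 [ 0.1768  0.0419 -0.3147]
```

```bash
python3 -m handwheel '0.5 -0.6 0.15 -0.012 -0.353 0.35 0.1;0.5 -0.6 0.15 -0.012 -0.353 0.35 0.1;0.5 -0.6 0.15 -0.012 -0.353 0.35 0.1;0.5 -0.6 0.15 -0.012 -0.353 0.35 0.1;0.5 -0.6 0.15 -0.012 -0.353 0.35 0.1'
python3 - <<'E'
from h import *
go(rk(-.036,.11),RR,'pre')
E
```

```text
time: 2.72
tcp_pos: [0.3524, 0.4618, 0.2646]
ee_rot: [[-0.841, -0.231, 0.489], [-0.199, 0.973, 0.117], [-0.503, 0.001, -0.865]]
ft_force: [0.1, 0.4, 0.6]
opening: 0.0521
grip_force: 0.0
pre t 2.73 shift/0.3 [ 0.4917 -0.6138 -0.1912] turn/1.5 [-0.0013  0.0017 -0.0003]
```

```bash
python3 -m handwheel '0.49 -0.614 0 0 0 0 0.1;0.49 -0.614 0 0 0 0 0.1;0.49 -0.614 0 0 0 0 0.1;0.49 -0.614 -0.19 0 0 0 0.1;0.49 -0.614 -0.19 0 0 0 0.1'
python3 - <<'E'
from h import *
go(rk(-.036,.11),RR,'pre')
p,d=camera('wrist'); ci=camera_info('wrist'); save(p,'w1.png'); P=cloud(d,ci)
for l in ('spanner','spanner_grip','place1'):
  for r in pinpoint('wrist',l)[:3]:
    a=np.array(r['at'])-PL; print(l,round(r['conf'],2),r['at'],'place xyz',a@px,a@py,a@pz,pix(r['at'],ci))
for r in masks_of('wrist','spanner')[:1]:
    q=(P[r['region']&(d>0)]-PL)@np.stack([px,py,pz],1); 
    k=(q[:,0]<-.03)&(q[:,0]>-.1)&(abs(q[:,1])<.03)&(q[:,2]>-.01)
    for a in np.arange(-.1,-.02,.01):
        b=q[(abs(q[:,0]-a)<.005)&(abs(q[:,1])<.03)&(q[:,2]>0)]
        if len(b): print(round(a,2),np.percentile(b[:,1],[2,98]),np.median(b[:,2]))
E
```

```text
time: 3.35
tcp_pos: [0.4993, 0.2781, 0.2034]
ee_rot: [[-0.846, -0.228, 0.483], [-0.198, 0.974, 0.113], [-0.496, 0.0, -0.868]]
ft_force: [-0.3, -0.5, 0.6]
opening: 0.0513
grip_force: 0.0
pre t 3.35 shift/0.3 [ 0.0021 -0.0015  0.0127] turn/1.5 [ 0.0004 -0.0031  0.002 ]
spanner 0.86 [0.5854, 0.302, 0.1324] place xyz 0.0034480319016483778 0.004008965380938292 0.0007805591455190786 [324. 283.]
spanner 0.31 [0.5369, 0.2921, 0.1124] place xyz -0.04939885394108033 0.0055750107528532095 0.008197712145066904 [326. 224.]
spanner_grip 0.56 [0.5384, 0.287, 0.1133] place xyz -0.04870473011665032 0.0002664762961698434 0.008836190052722633 [319. 225.]
place1 0.93 [0.5834, 0.3005, 0.1313] place xyz 0.0009128397878482254 0.0030112932428717695 0.000974082402651848 [323. 280.]
place1 0.58 [0.6067, 0.2015, 0.1302] place xyz 0.0001996265255616897 -0.09869344844554713 0.00011568567940542634 [203. 279.]
place1 0.56 [0.5631, 0.3983, 0.1293] place xyz 0.0023639685461082295 0.1028557687556106 -0.0021731282533168786 [439. 280.]
-0.1 [-0.0097  0.0112] 0.012880068219224829
-0.09 [-0.0098  0.0114] 0.012825877156529946
-0.08 [-0.0092  0.0114] 0.012906000966328494
-0.07 [-0.01    0.0115] 0.01276077918371993
-0.06 [-0.0102  0.0108] 0.012804910832460185
-0.05 [-0.0103  0.0109] 0.01279701392296651
-0.04 [-0.0096  0.011 ] 0.012881190641093318
-0.03 [-0.0089  0.011 ] 0.012789432574435709
```

View pics/w1.png

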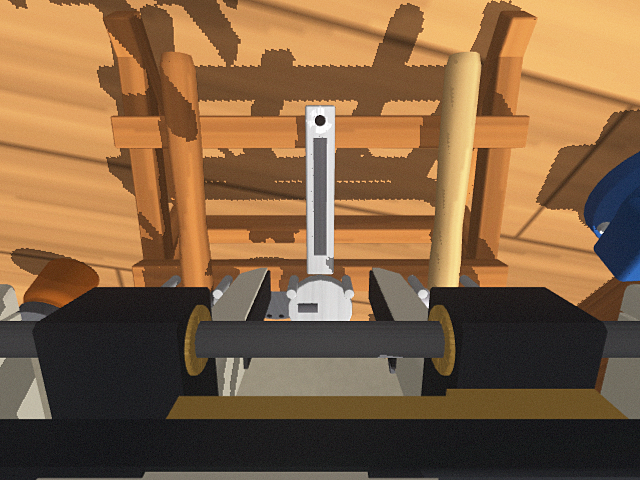

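The spanner shank runs down the picture at (320,110–280). It is midway between the fingers and its axis is within 1 mm of the place's line. I'll descend, grip, check, then lift.

```bash
python3 -m handwheel '0.05 0.011 -0.085 0 0 0 0.1;0.1 0.022 -0.17 0 0 0 0.1;0.14 0.032 -0.24 0 0 0 0.1;0.179 0.04 -0.3 0 0 0 0.1;0.179 0.04 -0.3 0 0 0 0.1'
python3 - <<'E'
from h import *
go(rk(-.036,.0012),RR,'grip'); s=monitor.sense(); a=s['tcp_pos']-PL; print(a@px,a@py,a@pz,s['ft_force'])
E
```

```text
time: 4.22
tcp_pos: [0.5523, 0.293, 0.1163]
ee_rot: [[-0.843, -0.233, 0.485], [-0.202, 0.973, 0.116], [-0.499, 0.0, -0.867]]
ft_force: [0.4, -1.2, 0.5]
opening: 0.051
grip_force: 0.0
grip t 4.22 shift/0.3 [ 0.002  -0.0096 -0.0108] turn/1.5 [-0.     -0.0009 -0.0013]
-0.03432303723783682 0.0029423987561215314 0.0039606324979923006 [ 0.4351 -1.2195  0.547 ]
```

```bash
python3 -m handwheel '0.002 -0.007 -0.0105 0 0 0 0.1;0.002 -0.007 -0.0105 0 0 0 0.1;0.002 -0.007 -0.0105 0 0 0 -1;0.002 -0.007 -0.0105 0 0 0 -1;0.002 -0.007 -0.0105 0 0 0 -1'
python3 - <<'E'
from h import *
s=monitor.sense(); a=s['tcp_pos']-PL; print(a@px,a@py,a@pz,s['ft_force'])
print(pz*.07/.3)
E
```

```text
time: 4.85
tcp_pos: [0.5533, 0.2898, 0.1137]
ee_rot: [[-0.842, -0.232, 0.486], [-0.2, 0.973, 0.116], [-0.5, 0.001, -0.866]]
ft_force: [0.6, -0.8, 0.3]
opening: 0.0257
grip_force: 0.0
-0.035418908753343574 -0.0004588800779385221 0.0016380237018566745 [ 0.5897 -0.7641  0.2628]
[-0.1135 -0.0269  0.2021]
```

Still closing (25.7 mm open). I'll finish the grip, then lift along the slope's normal.

```bash
python3 -m handwheel '0 0 0 0 0 0 -1;0 0 0 0 0 0 -1;0 0 0 0 0 0 -1;-0.02 -0.005 0.036 0 0 0 -1;-0.04 -0.01 0.072 0 0 0 -1'
python3 -m handwheel '-0.028 -0.0067 0.05 0 0 0 -1;-0.056 -0.0135 0.1 0 0 0 -1;-0.084 -0.02 0.15 0 0 0 -1;-0.112 -0.027 0.2 0 0 0 -1;-0.112 -0.027 0.3 0 0 0 -1'
python3 - <<'E'
from h import *
s=monitor.sense(); a=s['tcp_pos']-PL; print(a@px,a@py,a@pz,s['ft_force'],s['ft_torque'])
T=np.array([.523,-.417,0]); G=T+[0.002,.022,.120+.019]
go(G,down(0.0),'over tray')
E
```

```text
time: 5.48
tcp_pos: [0.5409, 0.2867, 0.135]
ee_rot: [[-0.843, -0.232, 0.486], [-0.201, 0.973, 0.116], [-0.499, 0.0, -0.866]]
ft_force: [1.9, 2.1, -2.8]
opening: 0.0217
grip_force: 30.0
time: 6.1
tcp_pos: [0.5065, 0.2783, 0.2253]
ee_rot: [[-0.843, -0.232, 0.485], [-0.201, 0.973, 0.116], [-0.499, 0.0, -0.867]]
ft_force: [0.2, 0.5, -3.3]
opening: 0.0215
grip_force: 29.9
-0.021310567609434228 -0.0008162821847781967 0.12229048217361076 [ 0.2427  0.549  -3.3136] [-0.1053  0.5035 -0.0348]
over tray t 6.1 shift/0.3 [ 0.0615 -2.2444 -0.3508] turn/1.5 [-0.0408  0.3464 -0.1524]
```

```bash
python3 -m handwheel '0 0 0.2 0 0 0 -1;0 -0.2 0.2 0 0 0 -1;0 -0.4 0.2 0 0 0 -1;0 -0.6 0.2 0 0 0 -1;0 -0.8 0.2 0 0 0 -1'
python3 -m handwheel '0 -0.2 0 0 0 0 -1;0 -0.4 0 -0.02 0.1 -0.05 -1;0 -0.6 0 -0.04 0.2 -0.1 -1;0 -0.75 0 -0.041 0.346 -0.152 -1;0 -0.75 0 -0.041 0.346 -0.152 -1'
python3 - <<'E'
from h import *
G=np.array([.524,-.397,.12+.019]); go(G,down(0.0),'over tray'); print(monitor.sense()['tcp_pos'])
E
```

```text
time: 6.72
tcp_pos: [0.5068, 0.0373, 0.286]
ee_rot: [[-0.842, -0.233, 0.487], [-0.201, 0.973, 0.116], [-0.501, -0.0, -0.865]]
ft_force: [0.6, -0.1, -3.4]
opening: 0.0214
grip_force: 29.9
time: 7.35
tcp_pos: [0.5081, -0.1885, 0.284]
ee_rot: [[-1.0, 0.003, -0.004], [0.003, 1.0, 0.001], [0.004, 0.001, -1.0]]
ft_force: [0.1, 1.0, -2.6]
opening: 0.0216
grip_force: 29.9
over tray t 7.35 shift/0.3 [ 0.0529 -0.6951 -0.5467] turn/1.5 [-0.0005 -0.0026  0.0023]
[ 0.5081 -0.1885  0.284 ]
```

```bash
python3 -m handwheel '0.05 -0.2 0 0 0 0 -1;0.053 -0.4 0 0 0 0 -1;0.053 -0.695 -0.2 0 0 0 -1;0.053 -0.695 -0.4 0 0 0 -1;0.053 -0.695 -0.5 0 0 0 -1'
python3 - <<'E'
from h import *
p,d=camera('top'); ci=camera_info('top'); p2,d2=camera('wrist'); save(p2,'w2.png')
P=cloud(d,ci)
# tray rim: z 26..38mm
k=(d>0)&(abs(P[...,2]-.032)<.006)&(abs(P[...,0]-.524)<.16)&(abs(P[...,1]+.418)<.12)
q=P[k]; print('rim y',np.percentile(q[:,1],[1,99]),'x',np.percentile(q[:,0],[1,99]),len(q))
ci=camera_info('wrist');P=cloud(d2,ci)
for r in masks_of('wrist','spanner')[:1]:
    q=P[r['region']&(d2>0)]; print('sp',r['conf'],len(q))
    A=np.polyfit(q[:,0],q[:,2],1); print('slope',A,'ys',np.percentile(q[:,1],[1,99]),'xs',np.percentile(q[:,0],[1,99]),'zs',np.percentile(q[:,2],[2,50,98]))
for r in pinpoint('wrist','spanner'): print(r)
go([.524,-.397,.06+.019],down(0.),'60mm'); s=monitor.sense(); print(s['tcp_pos'],s['ft_torque'])
E
```

```text
time: 7.98
tcp_pos: [0.5234, -0.3953, 0.1343]
ee_rot: [[-1.0, 0.0, 0.004], [0.0, 1.0, -0.001], [-0.004, -0.001, -1.0]]
ft_force: [0.1, 0.3, -3.6]
opening: 0.0215
grip_force: 29.9
rim y [-0.5053 -0.3209] x [0.432  0.6575] 510
sp 0.72 15055
slope [-0.0896  0.1871] ys [-0.4101 -0.3779] xs [0.4217 0.5829] zs [0.1351 0.1439 0.1499]
60mm t 8.18 shift/0.3 [ 0.0008 -0.0101 -0.2559] turn/1.5 [-0.0001  0.0017 -0.0005]
[ 0.5238 -0.394   0.1368] [ 0.0085  0.0421 -0.0112]
```

View pics/w2.png

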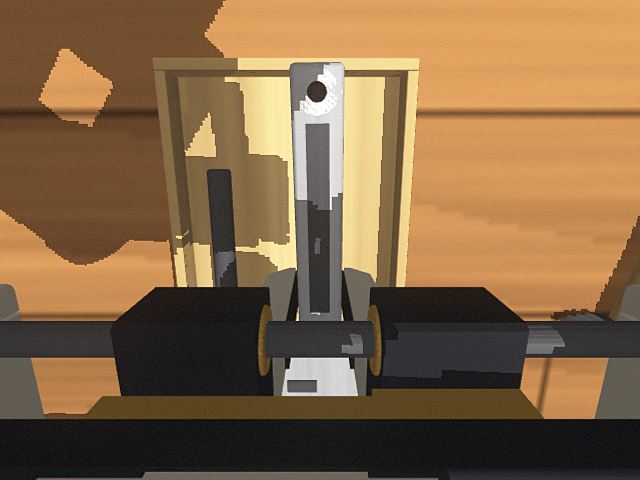

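The spanner is held over the tray, tail at (317,65) inside the rim and chisel at (222,230) clear of it. The head end sags about 5°, so I'll level it while going down and measure again.

```bash
python3 -m handwheel '0 -0.01 -0.05 0 -0.03 0 -1;0 -0.01 -0.12 0 -0.06 0 -1;0 -0.01 -0.2 0 -0.06 0 -1;0 -0.01 -0.25 0 -0.06 0 -1;0 -0.01 -0.25 0 -0.06 0 -1'
python3 - <<'E'
from h import *
ci=camera_info('wrist'); s=monitor.sense(); p2,d2=camera('wrist')
P=cloud(d2,ci)
for r in masks_of('wrist','spanner')[:1]:
    q=P[r['region']&(d2>0)]
    for a in np.arange(.42,.6,.02):
        b=q[abs(q[:,0]-a)<.004]
        if len(b)>10: print(round(a,2),np.percentile(b[:,2],[10,50,90]),np.percentile(b[:,1],[2,98]))
k=(d2>0)&(abs(P[...,0]-.43)<.02)&(abs(P[...,1]+.36)<.015); print('tray floor',np.median(P[k][:,2]),s['tcp_pos'],s['ee_rot'][:,2],monitor.sense()['tcp_pos'])
E
```

```text
time: 8.8
tcp_pos: [0.5241, -0.3974, 0.0614]
ee_rot: [[-0.996, -0.001, 0.093], [-0.001, 1.0, -0.0], [-0.093, -0.001, -0.996]]
ft_force: [-0.4, 0.9, -3.0]
opening: 0.0214
grip_force: 29.9
0.42 [0.0703 0.0715 0.0727] [-0.4093 -0.3895]
0.44 [0.071  0.0719 0.0728] [-0.4095 -0.3891]
0.46 [0.0712 0.0722 0.0732] [-0.4094 -0.3887]
0.48 [0.0711 0.0721 0.0731] [-0.4094 -0.3884]
0.5 [0.071 0.072 0.073] [-0.409  -0.3885]
0.52 [0.071  0.072  0.0729] [-0.4084 -0.3883]
0.54 [0.0707 0.0715 0.0723] [-0.4085 -0.3875]
0.56 [0.073  0.0736 0.0743] [-0.4122 -0.3839]
0.58 [0.0729 0.0739 0.0753] [-0.4173 -0.379 ]
tray floor 0.00808872298932794 [ 0.5241 -0.3974  0.0614] [ 0.0927 -0.0004 -0.9957] [ 0.5243 -0.3979  0.062 ]
```

```bash
python3 -m handwheel '0 0 -0.06 0 0 0 -1;0 0 -0.11 0 0 0 -1;0 0 -0.15 0 0 0 -1;0 0 -0.167 0 0 0 -1;0 0 -0.167 0 0 0 -1'
```

```text
time: 9.52
tcp_pos: [0.5236, -0.3978, 0.01]
ee_rot: [[-0.996, -0.0, 0.092], [-0.0, 1.0, 0.0], [-0.092, 0.0, -0.996]]
ft_force: [0.8, 0.2, -2.2]
opening: 0.0218
grip_force: 30.0
```

```bash
python3 -m handwheel '0 0 0 0 0 0 -1;0 0 0 0 0 0 -0.2;0 0 0 0 0 0 0;0 0 0 0 0 0 0.1;0 0 0 0 0 0 0.1'
python3 -m handwheel '0 0 0.1 0 0 0 0.1;0 0 0.2 0 0 0 0.1;0 0 0.3 0 0 0 0.1;0 0 0.4 0 0.06 0 0.1;0 0 0.4 0 0.06 0 0.1'
python3 - <<'E'
from h import *
p,d=camera('top'); ci=camera_info('top'); p2,d2=camera('wrist'); save(p2,'w3.png'); P=cloud(d2,camera_info('wrist'))
for r in masks_of('wrist','spanner')[:1]:
    q=P[r['region']&(d2>0)]; print(r['conf'],np.polyfit(q[:,0],q[:,2],1),np.percentile(q,[1,50,99],axis=0))
H=np.array([.553,-.1035]); 
x=np.array([np.cos(-.235),np.sin(-.235)]); g=H+.014*x
go([*g,.12+.019],down(-.235),'over hammer')
E
```

```text
time: 10.15
tcp_pos: [0.5236, -0.3977, 0.0101]
ee_rot: [[-0.996, -0.0, 0.092], [-0.0, 1.0, -0.0], [-0.092, -0.0, -0.996]]
ft_force: [0.3, -0.8, -0.8]
opening: 0.0506
grip_force: 0.0
time: 10.78
tcp_pos: [0.5249, -0.3982, 0.1327]
ee_rot: [[-1.0, -0.001, 0.004], [-0.001, 1.0, -0.002], [-0.004, -0.002, -1.0]]
ft_force: [-0.1, 0.4, 0.8]
opening: 0.0513
grip_force: 0.0
0.63 [0.0096 0.0145] [[ 0.4227 -0.4213  0.0122]
 [ 0.5255 -0.398   0.0196]
 [ 0.602  -0.3753  0.0225]]
over hammer t 10.93 shift/0.3 [ 0.1444  0.9689 -0.0296] turn/1.5 [-0.0005  0.0014 -0.1569]
```

View pics/w3.png

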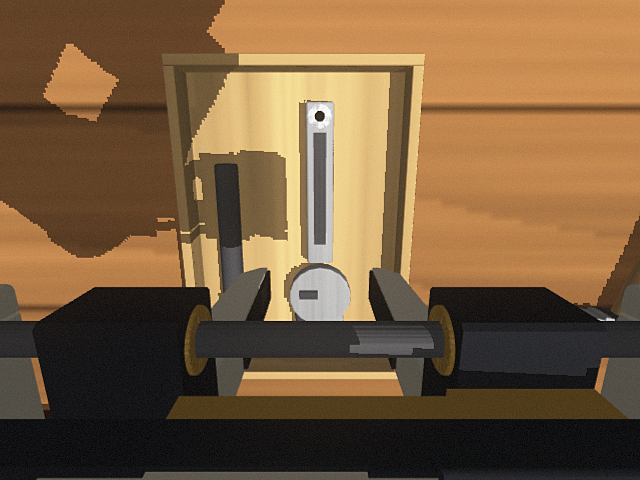

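The spanner lies flat in the tray (shank along (318,110–260)), and the chisel is untouched. Next I'll go over the hammer.

```bash
python3 -m handwheel '0.03 0.2 0.1 0 0 -0.03 0.1;0.06 0.4 0.1 0 0 -0.08 0.1;0.1 0.6 0.1 0 0 -0.157 0.1;0.144 0.8 0.05 0 0 -0.157 0.1;0.144 0.969 0 0 0 -0.157 0.1'
python3 -m handwheel '0 0 0 0 0 0 0.1;0 0 0 0 0 0 0.1;0 0 0 0 0 0 0.1;0 0 0 0 0 0 0.1;0 0 0 0 0 0 0.1'
python3 - <<'E'
from h import *
ci=camera_info('wrist'); p2,d2=camera('wrist'); save(p2,'w4.png'); P=cloud(d2,ci)
for r in pinpoint('wrist','hammer_grip')+pinpoint('wrist','hammer'): print(r)
for r in masks_of('wrist','hammer')[:1]:
    q=P[r['region']&(d2>0)]; q=q[q[:,2]>.004]; cen=[]
    u=np.array([np.cos(-.235),np.sin(-.235),0]); v=np.array([-u[1],u[0],0]); o=np.array([.553,-.1035,0])
    print(r['conf'],len(q),'s',np.percentile((q-o)@u,[.5,99.5]))
    for a in np.arange(-.12,.07,.015):
        b=q[abs((q-o)@u-a)<.004]
        if len(b)>8: print(round(a,3),np.percentile((b-o)@v,[2,98]),b[:,2].max())
go([.553,-.1035,.12+.019],down(-.235),'x')
E
```

```text
time: 11.55
tcp_pos: [0.5665, -0.1049, 0.1286]
ee_rot: [[-0.973, 0.233, 0.002], [0.233, 0.973, 0.0], [-0.002, 0.001, -1.0]]
ft_force: [0.2, -0.0, -0.2]
opening: 0.0511
grip_force: 0.0
time: 12.18
tcp_pos: [0.5667, -0.1076, 0.13]
ee_rot: [[-0.972, 0.234, 0.002], [0.234, 0.972, -0.0], [-0.002, 0.0, -1.0]]
ft_force: [0.1, 0.3, 0.7]
opening: 0.0512
grip_force: 0.0
{'at': [0.5545, -0.1031, 0.0145], 'conf': 0.91}
{'at': [0.6002, -0.1151, 0.0004], 'conf': 0.77}
0.86 8816 s [-0.1191  0.0755]
-0.12 [-0.0123  0.0079] 0.023973146349876198
-0.105 [-0.014   0.0089] 0.025990751938717603
-0.09 [-0.0125  0.009 ] 0.025322787802623564
-0.075 [-0.0136  0.0091] 0.025832030732236912
-0.06 [-0.0138  0.0093] 0.025704480771189534
-0.045 [-0.0131  0.0086] 0.025040874173843715
-0.03 [-0.0134  0.0088] 0.024349985542889876
-0.015 [-0.0126  0.008 ] 0.024086249088107123
0.0 [-0.012   0.0082] 0.02400765395038133
0.015 [-0.013   0.0082] 0.13165794906860573
0.03 [-0.014   0.0093] 0.024937870126730932
0.045 [-0.0142  0.0094] 0.024894487308948426
0.06 [-0.0429  0.0376] 0.025640561329955857
x t 12.38 shift/0.3 [-0.0457  0.0122 -0.0333] turn/1.5 [0.0003 0.0014 0.0003]
```

View pics/w4.png

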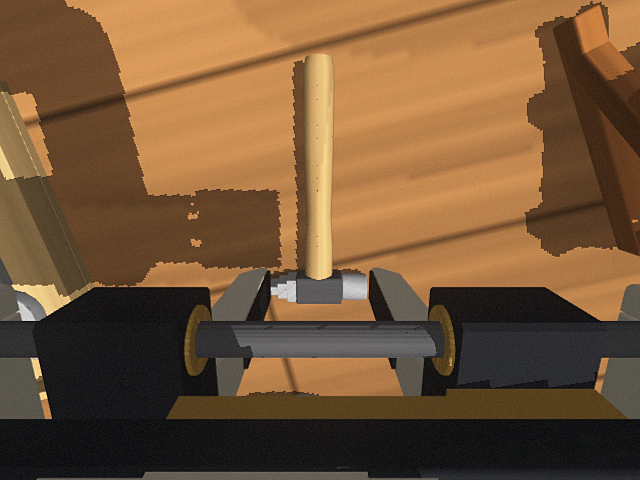

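Wooden hammer: handle up the middle (318,60–275), steel head at (318,288), centred between the fingers to 2 mm. I'll descend.

```bash
python3 -m handwheel '-0.002 -0.004 -0.15 0 0 0 0.1;-0.002 -0.004 -0.3 0 0 0 0.1;-0.002 -0.004 -0.38 0 0 0 0.1;-0.002 -0.004 -0.412 0 0 0 0.1;-0.002 -0.004 -0.412 0 0 0 0.1'
python3 -m handwheel '0 0 0 0 0 0 0.1;0 0 0 0 0 0 0.1;0 0 0 0 0 0 0.1;0 0 0 0 0 0 0.1;0 0 0 0 0 0 0.1'
```

```text
time: 13.0
tcp_pos: [0.5662, -0.1082, 0.0065]
ee_rot: [[-0.972, 0.233, 0.002], [0.233, 0.972, -0.0], [-0.002, 0.0, -1.0]]
ft_force: [-0.9, -0.2, -0.2]
opening: 0.0512
grip_force: 0.0
time: 13.62
tcp_pos: [0.5661, -0.1082, 0.0065]
ee_rot: [[-0.972, 0.233, 0.002], [0.233, 0.972, -0.0], [-0.002, 0.0, -1.0]]
ft_force: [0.0, -0.8, -0.2]
opening: 0.051
grip_force: 0.0
```

```bash
python3 -m handwheel '0 -0.002 -0.013 0 0 0 0.1;0 -0.002 -0.013 0 0 0 0.1;0 -0.002 -0.013 0 0 0 -1;0 -0.002 -0.013 0 0 0 -1;0 -0.002 -0.013 0 0 0 -1'
python3 -m handwheel '0 0 0 0 0 0 -1;0 0 0 0 0 0 -1;0 0 0 0 0 0 -1;0 0 0.02 0 0 0 -1;0 0 0.05 0 0 0 -1'
python3 -m handwheel '0 0 0.15 0 0 0 -1;0 0 0.3 0 0 0 -1;0 0 0.45 0 0 0 -1;0 0 0.6 0 0 0 -1;0 0 0.6 0 0 0 -1'
python3 - <<'E'
from h import *
ci=camera_info('wrist'); s=monitor.sense(); p2,d2=camera('wrist'); P=cloud(d2,ci)
u=np.array([np.cos(-.235),np.sin(-.235),0]); v=np.array([-u[1],u[0],0]); o=s['tcp_pos']
for r in masks_of('wrist','hammer')[:1]:
    q=P[r['region']&(d2>0)]-o; q=q[q[:,2]>-.06]; print(r['conf'],len(q),np.percentile(q@u,[.5,99.5]))
    for a in np.arange(-.13,.06,.02):
        b=q[abs(q@u-a)<.004]
        if len(b)>8: print(round(a,3),np.percentile(b@v,[2,98]),np.percentile(b[:,2],[50,97]))
go(rk(-.030,.09),RR,'over rack')
E
```

```text
time: 14.25
tcp_pos: [0.5662, -0.1088, 0.0025]
ee_rot: [[-0.972, 0.233, 0.002], [0.233, 0.972, -0.0], [-0.002, 0.0, -1.0]]
ft_force: [-0.1, 0.4, 0.2]
opening: 0.0258
grip_force: 0.0
time: 14.88
tcp_pos: [0.5657, -0.1087, 0.0175]
ee_rot: [[-0.972, 0.233, 0.001], [0.233, 0.972, -0.0], [-0.001, 0.0, -1.0]]
ft_force: [0.8, -0.2, -3.5]
opening: 0.0215
grip_force: 30.0
time: 15.5
tcp_pos: [0.5672, -0.1091, 0.2019]
ee_rot: [[-0.972, 0.233, 0.008], [0.233, 0.972, -0.002], [-0.008, 0.0, -1.0]]
ft_force: [1.0, 0.2, -4.9]
opening: 0.0218
grip_force: 29.9
0.77 23392 [-0.0999  0.0576]
-0.09 [-0.0119  0.0101] [0.0761 0.0799]
-0.07 [-0.0119  0.0101] [0.0643 0.0683]
-0.05 [-0.0116  0.0098] [0.0525 0.0564]
-0.03 [-0.0109  0.0093] [0.0401 0.044 ]
-0.01 [-0.0107  0.0092] [0.0274 0.0312]
0.01 [-0.0118  0.0098] [0.0171 0.0209]
0.03 [-0.0147  0.0126] [-0.0175 -0.0168]
0.05 [-0.0171  0.0153] [-0.0038 -0.0016]
over rack t 15.6 shift/0.3 [-0.1706  1.2996 -0.0143] turn/1.5 [-0.0004 -0.3509  0.305 ]
```

The hammer's head sagged 31° in the grip because the lever to its centre of mass is too long. I'll set it back on the bench, which levels it, and grip 14 mm nearer the head.

```bash
python3 -m handwheel '0 0 -0.15 0 0 0 -1;0 0 -0.3 0 0 0 -1;0 0 -0.45 0 0 0 -1;0 0 -0.49 0 0 0 -1;0 0 -0.52 0 0 0 -1'
python3 -m handwheel '0 0 -0.03 0 0 0 -1;0 0 -0.06 0 0 0 -1;0 0 -0.09 0 0 0 -1;0 0 -0.11 0 0 0 -1;0 0 -0.12 0 0 0 -1'
```

```text
time: 16.23
tcp_pos: [0.5662, -0.1088, 0.0414]
ee_rot: [[-0.972, 0.233, 0.002], [0.233, 0.972, -0.0], [-0.002, 0.0, -1.0]]
ft_force: [-0.1, 0.6, -3.1]
opening: 0.0222
grip_force: 29.9
time: 16.85
tcp_pos: [0.5667, -0.1089, 0.0067]
ee_rot: [[-0.972, 0.233, 0.003], [0.233, 0.972, -0.001], [-0.004, 0.0, -1.0]]
ft_force: [-4.3, 1.2, 2.7]
opening: 0.0219
grip_force: 30.1
```

```bash
python3 -m handwheel '0 0 -0.008 0 0 0 -1;0 0 -0.013 0 0 0 -1;0 0 -0.013 0 0 0 -1;0 0 -0.013 0 0 0 -0.3;0 0 -0.013 0 0 0 0.1'
python3 -m handwheel '0 0 0 0 0 0 0.1;0 0 0 0 0 0 0.1;0 0 0.2 0 0 0 0.1;0 0 0.42 0 0 0 0.1;0 0 0.42 0 0 0 0.1'
python3 -m handwheel '0 0 0 0 0 0 0.1;0 0 0 0 0 0 0.1;0 0 0 0 0 0 0.1;0 0 0 0 0 0 0.1;0 0 0 0 0 0 0.1'
cat >> h.py <<'E'
def hamfit(yaw=-.235,zoff=0,lim=.004):
    s=monitor.sense(); ci=camera_info('wrist'); p2,d2=camera('wrist'); P=cloud(d2,ci)
    u=np.array([np.cos(yaw),np.sin(yaw),0]); v=np.array([-u[1],u[0],0]); o=np.array(s['tcp_pos'])
    for r in masks_of('wrist','hammer')[:1]:
        q=P[r['region']&(d2>0)]; q=q[q[:,2]>lim]-o; print('tcp',o,r['conf'],len(q),'s',np.percentile(q@u,[.5,99.5]))
        for a in np.arange(-.15,.08,.02):
            b=q[abs(q@u-a)<.004]
            if len(b)>8: print(round(a,3),np.percentile(b@v,[2,98]),np.percentile(b[:,2],[50,97]))
    return p2
E
python3 - <<'E'
from h import *
hamfit()
for r in pinpoint('wrist','hammer_grip')+pinpoint('wrist','hammer'): print(r)
E
```

```text
time: 17.48
tcp_pos: [0.5665, -0.1089, 0.0018]
ee_rot: [[-0.972, 0.233, 0.003], [0.233, 0.972, -0.001], [-0.003, 0.0, -1.0]]
ft_force: [-0.1, -0.4, 0.5]
opening: 0.0374
grip_force: 0.0
time: 18.1
tcp_pos: [0.5681, -0.1092, 0.1329]
ee_rot: [[-0.972, 0.233, 0.009], [0.233, 0.972, -0.002], [-0.01, 0.0, -1.0]]
ft_force: [0.4, 0.9, -0.6]
opening: 0.0514
grip_force: 0.0
time: 18.73
tcp_pos: [0.5661, -0.1088, 0.1273]
ee_rot: [[-0.972, 0.233, 0.002], [0.233, 0.972, -0.0], [-0.002, 0.0, -1.0]]
ft_force: [-0.2, 0.6, -0.4]
opening: 0.0513
grip_force: 0.0
tcp [ 0.5661 -0.1088  0.1273] 0.88 9025 s [-0.1334  0.0616]
-0.13 [-0.0115  0.0097] [-0.1058 -0.1032]
-0.11 [-0.0126  0.0111] [-0.1052 -0.1028]
-0.09 [-0.012   0.0105] [-0.1049 -0.1026]
-0.07 [-0.0122  0.0107] [-0.1051 -0.1028]
-0.05 [-0.0107  0.0101] [-0.1054 -0.1032]
-0.03 [-0.011   0.0095] [-0.1058 -0.1039]
-0.01 [-0.0112  0.0097] [-0.1063 -0.1039]
0.01 [-0.0122  0.0108] [-0.1053 -0.1031]
0.03 [-0.0124  0.011 ] [-0.1051 -0.1028]
0.05 [-0.0421  0.0389] [-0.1038 -0.1024]
{'at': [0.5522, -0.1049, 0.0173], 'conf': 0.59}
{'at': [0.6014, -0.119, -0.0013], 'conf': 0.7}
```

```bash
python3 -m handwheel '0.0435 -0.0125 -0.15 0 0 0 0.1;0.0435 -0.0125 -0.3 0 0 0 0.1;0.0435 -0.0125 -0.38 0 0 0 0.1;0.0435 -0.0125 -0.415 0 0 0 0.1;0.0435 -0.0125 -0.415 0 0 0 0.1'
python3 -m handwheel '0 0 0 0 0 0 0.1;0 0 0 0 0 0 -1;0 0 0 0 0 0 -1;0 0 0 0 0 0 -1;0 0 0 0 0 0 -1'
```

```text
time: 19.55
tcp_pos: [0.5792, -0.1125, 0.0032]
ee_rot: [[-0.972, 0.233, 0.002], [0.233, 0.972, -0.0], [-0.002, 0.0, -1.0]]
ft_force: [-0.5, 0.5, 0.9]
opening: 0.0511
grip_force: 0.0
time: 20.18
tcp_pos: [0.5793, -0.1126, 0.0033]
ee_rot: [[-0.972, 0.233, 0.002], [0.233, 0.972, -0.0], [-0.002, 0.0, -1.0]]
ft_force: [-1.5, 1.1, 2.2]
opening: 0.0228
grip_force: 30.0
```

```bash
python3 -m handwheel '0 0 0.01 0 0 0 -1;0 0 0.04 0 0 0 -1;0 0 0.08 0 0 0 -1;0 0 0.12 0 0 0 -1;0 0 0.16 0 0 0 -1'
python3 -m handwheel '0 0 0.05 0 0 0 -1;0 0 0.12 0 0 0 -1;0 0 0.2 0 0 0 -1;0 0 0.28 0 0 0 -1;0 0 0.32 0 0 0 -1'
python3 - <<'E'
from h import *
hamfit()
go(rk(-.016,.09),RR,'over rack')
E
```

```text
time: 20.8
tcp_pos: [0.5793, -0.1126, 0.0523]
ee_rot: [[-0.972, 0.233, 0.003], [0.233, 0.972, -0.001], [-0.003, 0.0, -1.0]]
ft_force: [-0.4, -0.2, -4.6]
opening: 0.023
grip_force: 30.0
time: 21.42
tcp_pos: [0.5796, -0.1127, 0.1494]
ee_rot: [[-0.972, 0.233, 0.004], [0.233, 0.972, -0.001], [-0.004, 0.0, -1.0]]
ft_force: [1.2, -0.2, -4.4]
opening: 0.0231
grip_force: 30.0
tcp [ 0.5796 -0.1127  0.1494] 0.63 18813 s [-0.1211  0.0485]
-0.11 [-0.0125  0.0102] [0.0219 0.0241]
-0.09 [-0.0123  0.0102] [0.0214 0.0237]
-0.07 [-0.0119  0.0098] [0.0205 0.0228]
-0.05 [-0.0114  0.0093] [0.0195 0.0216]
-0.03 [-0.0108  0.0091] [0.0186 0.0209]
-0.01 [-0.0116  0.01  ] [0.0187 0.021 ]
0.01 [-0.0119  0.0103] [0.0185 0.0208]
0.03 [-0.0151  0.0136] [0.02  0.021]
0.05 [-0.019   0.0172] [0.0193 0.0203]
over rack t 21.52 shift/0.3 [-0.1771  1.3219  0.1705] turn/1.5 [-0.0004 -0.3494  0.305 ]
```

It holds nearly level. Carrying it to above the middle place now, turning and tilting slowly.

```bash
python3 -m handwheel '0 0 0.1 0 0 0 -1;0 0.05 0.22 0 0 0 -1;0 0.15 0.35 0 0 0 -1;-0.02 0.27 0.46 0 0 0 -1;-0.03 0.4 0.5 0 0 0 -1'
python3 -m handwheel '-0.03 0.12 0 0 -0.05 0.044 -1;-0.06 0.24 0 0 -0.12 0.105 -1;-0.09 0.36 0 0 -0.2 0.175 -1;-0.12 0.46 0 0 -0.28 0.244 -1;-0.14 0.52 0 0 -0.349 0.305 -1'
python3 - <<'E'
from h import *
go(rk(-.016,.1),RR,'over rack'); print(monitor.sense()['tcp_pos'])
E
```

```text
time: 22.15
tcp_pos: [0.5702, 0.0083, 0.2985]
ee_rot: [[-0.972, 0.234, 0.003], [0.234, 0.972, -0.0], [-0.003, 0.0, -1.0]]
ft_force: [0.0, -0.8, -5.7]
opening: 0.0229
grip_force: 30.0
time: 22.78
tcp_pos: [0.5273, 0.1648, 0.2961]
ee_rot: [[-0.842, -0.235, 0.486], [-0.204, 0.972, 0.117], [-0.5, -0.0, -0.866]]
ft_force: [-0.3, -0.5, -3.7]
opening: 0.023
grip_force: 30.0
over rack t 22.77 shift/0.3 [-0.0187  0.3933 -0.2916] turn/1.5 [ 0.0002 -0.0003 -0.0029]
[0.5273 0.1648 0.2961]
```

```bash
python3 -m handwheel '-0.01 0.1 0 0 0 0 -1;-0.019 0.22 0 0 0 0 -1;-0.019 0.33 -0.08 0 0 0 -1;-0.019 0.393 -0.2 0 0 0 -1;-0.019 0.393 -0.292 0 0 0 -1'
python3 -m handwheel '0 0 0 0 0 0 -1;0 0 0 0 0 0 -1;0 0 0 0 0 0 -1;0 0 0 0 0 0 -1;0 0 0 0 0 0 -1'
cat >> h.py <<'E'
def rackfit():
    s=monitor.sense(); ci=camera_info('wrist'); p2,d2=camera('wrist'); P=cloud(d2,ci); M=np.stack([px,py,pz],1)
    print('tcp place',(s['tcp_pos']-PL)@M,'rot',(M.T@s['ee_rot'])[:,2])
    best=None
    for r in masks_of('wrist','hammer'):
        q=(P[r['region']&(d2>0)]-PL)@M; e=abs(np.median(q[:,1]))
        if best is None or e<best[0]: best=(e,q,r['conf'])
    if best:
        q=best[1]; q=q[(abs(q[:,1])<.05)]; print(best[2],len(q),'x',np.percentile(q[:,0],[.5,99.5]))
        for a in np.arange(-.17,.05,.02):
            b=q[(abs(q[:,0]-a)<.004)]
            if len(b)>8: print(round(a,3),np.percentile(b[:,1],[2,50,98]),np.percentile(b[:,2],[50,97]))
    return p2
E
python3 - <<'E'
from h import *
save(rackfit(),'w5.png')
for r in pinpoint('wrist','place1')[:3]: print(r['conf'],(np.array(r['at'])-PL)@np.stack([px,py,pz],1))
E
```

```text
time: 23.4
tcp_pos: [0.5215, 0.2824, 0.2062]
ee_rot: [[-0.845, -0.233, 0.481], [-0.202, 0.973, 0.115], [-0.495, -0.0, -0.869]]
ft_force: [0.3, 0.5, -4.5]
opening: 0.023
grip_force: 30.0
time: 24.02
tcp_pos: [0.5226, 0.2813, 0.21]
ee_rot: [[-0.844, -0.231, 0.485], [-0.2, 0.973, 0.116], [-0.498, 0.001, -0.867]]
ft_force: [-0.3, 0.9, -4.4]
opening: 0.0228
grip_force: 30.0
tcp place [-0.0148 -0.0017  0.1009] rot [-0.0021  0.0006 -1.    ]
0.81 18617 x [-0.1358  0.0326]
-0.13 [-0.0136 -0.0028  0.0082] [0.1247 0.127 ]
-0.11 [-0.0141 -0.0028  0.0083] [0.1239 0.1261]
-0.09 [-0.0139 -0.0028  0.0081] [0.1229 0.1251]
-0.07 [-0.0133 -0.0028  0.0074] [0.1216 0.1236]
-0.05 [-0.0123 -0.0028  0.0072] [0.1203 0.1223]
-0.03 [-0.0127 -0.0024  0.0081] [0.1198 0.1219]
-0.01 [-0.0129 -0.0024  0.0084] [0.1198 0.1218]
0.03 [-0.0207 -0.0024  0.0155] [0.1197 0.1207]
0.73 [0.0025 0.0995 0.0015]
0.55 [ 0.0019 -0.0956  0.0003]
```

View pics/w5.png

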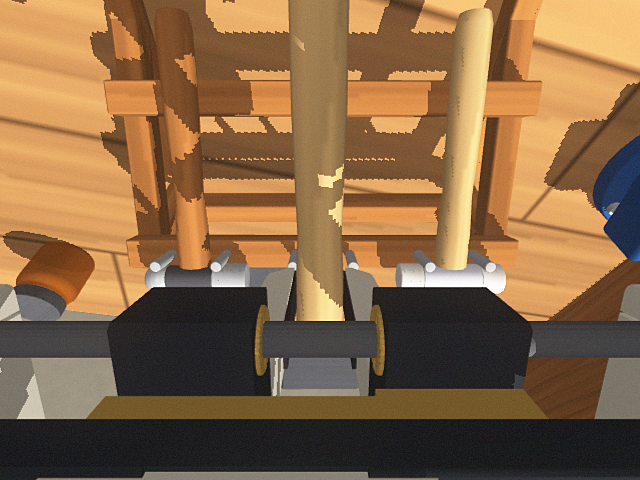

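The hammer hangs over the free middle place, its handle up the middle (320,0–320) and the pins either side at (293,258) and (350,258). It needs about 4 mm along the rail and 2° of tilt before going down.

```bash
python3 -m handwheel '-0.005 0.012 0 0.005 -0.0214 0 -1;0.02 0.018 -0.05 0.005 -0.0214 0 -1;0.05 0.025 -0.1 0.005 -0.0214 0 -1;0.078 0.032 -0.148 0.005 -0.0214 0 -1;0.078 0.032 -0.148 0.005 -0.0214 0 -1'
python3 -m handwheel '0 0 0 0 0 0 -1;0 0 0 0 0 0 -1;0 0 0 0 0 0 -1;0 0 0 0 0 0 -1;0 0 0 0 0 0 -1'
python3 - <<'E'
from h import *
rackfit()
E
```

```text
time: 24.8
tcp_pos: [0.546, 0.2906, 0.1626]
ee_rot: [[-0.829, -0.231, 0.509], [-0.197, 0.973, 0.12], [-0.523, -0.0, -0.852]]
ft_force: [-0.2, 0.4, -4.2]
opening: 0.0226
grip_force: 30.0
time: 25.42
tcp_pos: [0.5459, 0.291, 0.1652]
ee_rot: [[-0.827, -0.231, 0.512], [-0.196, 0.973, 0.122], [-0.526, 0.001, -0.85]]
ft_force: [-0.2, 0.0, -4.0]
opening: 0.0226
grip_force: 30.0
tcp place [-0.0157  0.0024  0.0497] rot [ 0.0305  0.0005 -0.9995]
0.68 19253 x [-0.1378  0.0315]
-0.15 [-0.0208  0.0227  0.0232] [-0.0629 -0.0613]
-0.13 [-0.0102  0.0012  0.0123] [0.0697 0.0718]
-0.11 [-0.0103  0.0012  0.0129] [0.0694 0.0717]
-0.09 [-0.01    0.0012  0.0124] [0.0691 0.0713]
-0.07 [-0.0094  0.0012  0.012 ] [0.0685 0.0707]
-0.05 [-0.0089  0.0012  0.0114] [0.0678 0.0698]
-0.03 [-0.0093  0.0012  0.0123] [0.0681 0.0702]
-0.01 [-0.0116  0.0008  0.0129] [0.0688 0.1105]
0.01 [-0.0247  0.0027  0.0156] [0.0708 0.072 ]
0.03 [-0.0168  0.0012  0.0196] [0.0699 0.0709]
```

```bash
python3 -m handwheel '0.017 0.004 -0.03 0 0 0 -1;0.034 0.008 -0.06 0 0 0 -1;0.051 0.012 -0.09 0 0 0 -1;0.068 0.016 -0.121 0 0 0 -1;0.068 0.016 -0.121 0 0 0 -1'
python3 -m handwheel '0 0 0 0 0 0 -1;0 0 0 0 0 0 -1;0 0 0 0 0 0 -1;0 0 0 0 0 0 -1;0 0 0 0 0 0 -1'
python3 - <<'E'
from h import *
rackfit()
E
```

```text
time: 26.15
tcp_pos: [0.5663, 0.2956, 0.1274]
ee_rot: [[-0.828, -0.231, 0.51], [-0.197, 0.973, 0.121], [-0.525, 0.0, -0.851]]
ft_force: [1.0, -0.6, -3.1]
opening: 0.0227
grip_force: 30.0
time: 26.78
tcp_pos: [0.5663, 0.2958, 0.1289]
ee_rot: [[-0.827, -0.231, 0.512], [-0.196, 0.973, 0.122], [-0.526, 0.001, -0.85]]
ft_force: [0.4, -0.4, -4.4]
opening: 0.023
grip_force: 30.0
tcp place [-0.0157  0.0024  0.0078] rot [ 0.0304  0.0005 -0.9995]
0.88 19054 x [-0.1376  0.0316]
-0.13 [-0.0103  0.0012  0.0127] [0.0277 0.03  ]
-0.11 [-0.0102  0.0012  0.0123] [0.0276 0.0297]
-0.09 [-0.01    0.0012  0.0123] [0.0272 0.0293]
-0.07 [-0.0095  0.0012  0.0118] [0.0265 0.0286]
-0.05 [-0.0086  0.0012  0.0113] [0.0259 0.1036]
-0.03 [-0.0094  0.0012  0.0122] [0.0261 0.0283]
-0.01 [-0.0096  0.0012  0.0123] [0.0269 0.0289]
0.01 [-0.0123 -0.003   0.0138] [0.0288 0.0293]
0.03 [-0.0168  0.0017  0.0196] [0.028 0.029]
```

```bash
python3 -m handwheel '0.003 0.0007 -0.006 0 0 0 -1;0.0065 0.0015 -0.0115 0 0 0 -1;0.0065 0.0015 -0.0115 0 0 0 -1;0.0065 0.0015 -0.0115 0 0 0 -1;0.0065 0.0015 -0.0115 0 0 0 -1'
python3 - <<'E'
from h import *
rackfit(); print(monitor.sense()['ft_force'])
E
```

```text
time: 27.5
tcp_pos: [0.5682, 0.2962, 0.1253]
ee_rot: [[-0.828, -0.231, 0.512], [-0.196, 0.973, 0.122], [-0.526, 0.0, -0.851]]
ft_force: [-0.8, -0.4, -3.7]
opening: 0.0233
grip_force: 30.0
tcp place [-0.0158  0.0023  0.0036] rot [ 0.0302  0.0005 -0.9995]
0.65 18792 x [-0.1375  0.0316]
-0.13 [-0.0103  0.0008  0.0122] [0.0232 0.0255]
-0.11 [-0.0098  0.0015  0.0123] [0.0232 0.0255]
-0.09 [-0.0099  0.0012  0.0123] [0.0228 0.0249]
-0.07 [-0.0095  0.0012  0.0118] [0.0222 0.0244]
-0.05 [-0.0086  0.0012  0.0113] [0.0218 0.0238]
-0.03 [-0.0094  0.0016  0.0117] [0.0221 0.0242]
-0.01 [-0.0098  0.0011  0.0123] [0.0226 0.0246]
0.01 [-0.0118  0.0007  0.0141] [0.0246 0.0255]
0.03 [-0.0167  0.0006  0.0194] [0.024 0.025]
[-0.728  -0.8495 -3.9749]
```

```bash
python3 -m handwheel '0 0 0 0 0 0 -0.6;0 0 0 0 0 0 -0.3;0 0 0 0 0 0 0;0 0 0 0 0 0 0;0 0 0 0 0 0 0'
python3 - <<'E'
from h import *
rackfit()
E
python3 -m handwheel '-0.028 -0.0067 0.05 0 0 0 0;-0.056 -0.0135 0.1 0 0 0 0;-0.11 -0.026 0.195 0 0 0 0;-0.17 -0.04 0.3 0 0 0 0;-0.22 -0.052 0.4 0 0 0 0'
python3 -m handwheel '-0.1 0 0.1 0 0 0 0;-0.2 0 0.2 0 0 0 0;-0.2 0 0.2 0 0 0 0;-0.2 0 0.2 0 0 0 0;-0.2 0 0.2 0 0 0 0'
python3 - <<'E'
from h import *
M=np.stack([px,py,pz],1)
p2=rackfit(); save(p2,'w6.png')
for r in pinpoint('wrist','hammer')+pinpoint('wrist','hammer_grip'): print(r['conf'],(np.array(r['at'])-PL)@M)
p,d=camera('top'); save(p,'top1.png')
for l in ('hammer','mallet','ball_hammer','chisel','spanner','spanner_grip'): print(l,[(round(r['conf'],2),r['at']) for r in pinpoint('top',l)[:3]])
E
```

```text
time: 28.22
tcp_pos: [0.5683, 0.2962, 0.1255]
ee_rot: [[-0.827, -0.231, 0.512], [-0.196, 0.973, 0.122], [-0.526, 0.001, -0.85]]
ft_force: [-0.7, 0.3, 0.3]
opening: 0.0464
grip_force: 0.0
tcp place [-0.0155  0.0023  0.0038] rot [ 0.0306  0.0006 -0.9995]
0.79 20222 x [-0.1375  0.0313]
-0.13 [-0.0103  0.0008  0.0124] [0.0226 0.0249]
-0.11 [-0.0103  0.0012  0.0124] [0.0226 0.0248]
-0.09 [-0.0098  0.0012  0.0123] [0.0224 0.0245]
-0.07 [-0.0091  0.0012  0.0118] [0.0219 0.024 ]
-0.05 [-0.0087  0.0012  0.0113] [0.0214 0.0235]
-0.03 [-0.0093  0.0012  0.0122] [0.0219 0.024 ]
-0.01 [-0.0102  0.0016  0.0126] [0.0226 0.0247]
0.03 [-0.0288 -0.0008  0.0293] [0.0239 0.025 ]
time: 28.95
tcp_pos: [0.5011, 0.2803, 0.248]
ee_rot: [[-0.827, -0.231, 0.513], [-0.196, 0.973, 0.123], [-0.527, 0.001, -0.85]]
ft_force: [0.4, -0.5, 1.0]
opening: 0.0464
grip_force: 0.0
time: 29.58
tcp_pos: [0.4424, 0.2803, 0.3043]
ee_rot: [[-0.828, -0.231, 0.511], [-0.196, 0.973, 0.121], [-0.525, -0.0, -0.851]]
ft_force: [-0.1, 0.6, 0.7]
opening: 0.0461
grip_force: 0.0
tcp place [-0.0354  0.0159  0.2217] rot [ 0.0289 -0.0002 -0.
[... 207 characters left out ...]
132] [0.0221 0.0244]
-0.07 [-0.009   0.002   0.0124] [0.0216 0.0241]
-0.05 [-0.0083  0.0017  0.0113] [0.0215 0.0233]
-0.03 [-0.0085  0.0016  0.0124] [0.0217 0.024 ]
-0.01 [-0.0103  0.002   0.0135] [0.0225 0.0246]
0.01 [-0.0252  0.0079  0.0417] [0.0214 0.0251]
0.03 [-0.0307  0.0033  0.0407] [0.0236 0.0252]
0.85 [0.0068 0.0008 0.0013]
0.66 [-0.039   0.0012  0.0145]
hammer [(0.94, [0.1982, -0.2436, 0.0011]), (0.91, [0.5882, 0.2993, 0.1328]), (0.55, [0.2762, 0.21, -0.0051])]
mallet [(0.74, [0.5597, 0.3925, 0.1276])]
ball_hammer [(0.58, [0.6037, 0.2026, 0.1297])]
chisel [(0.56, [0.5368, -0.4769, 0.0084])]
spanner [(0.68, [0.5582, -0.3958, 0.0045])]
spanner_grip [(0.89, [0.5103, -0.4009, 0.0141])]
```

View pics/w6.png

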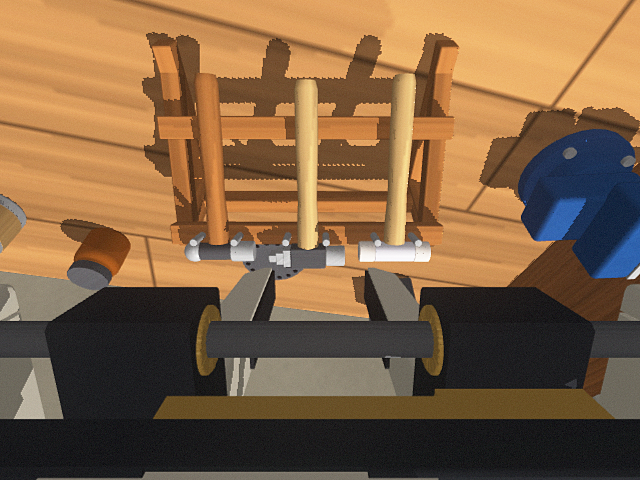

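View pics/top1.png

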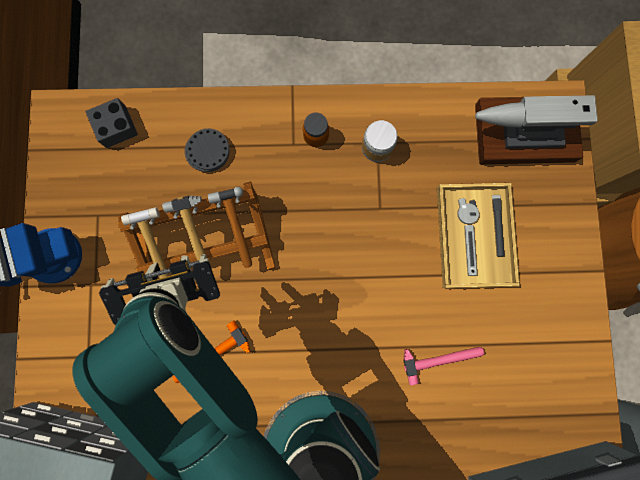

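The hammer hangs in the middle place (handle (307,80–250), head (312,257)) with its origin about 4–7 mm up from the pins, and it is at rest. In the top view the spanner lies flat in the tray at (470,235), and the bystanders are where they were. Handing in.

```bash
python3 -c "
from rig import job
print(job.job_done())"
```

```text
the job is handed in; nothing more can be done
None
```

The spanner lies flat in the tray and the hammer hangs let go in the middle place, with the bystanders unmoved in the last pictures; I handed the job in about 30 s in, but the hand-in gave no verdict.

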